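# Pull the loose-handled hammers from the rack

### The job

Two of the four club hammers in the wooden rack have handles that have worked loose in their heads. Wiggle each handle gently along the length of its head to feel for play; stand the two loose hammers in the flat metal tray, heads flat on its floor, each with its handle left leaning over to the end of its play so that anyone can see it needs re-wedging, and leave the two tight ones standing in the rack.

Things in the scene. Friction and masses are not known exactly. Their poses are not given: they have to be found in the camera images.
- hammer_rack: fixed plywood rack to the front right of the robot, 118 (x) x 330 (y) x 32 (z) mm, with four pockets in a row along its y, centred at y = -120, -40, +40 and +120 mm, x = 0. Each pocket is 103 (x) x 43 (y) mm and 20 mm deep, its floor 12 mm above the bench. Origin: centre of the underside, on the bench
- hammer_a: short club hammer standing head down in a pocket, handle straight up; the four look alike and change pockets. Steel head 100 (x) x 40 (y) x 38 (z) mm; wooden handle 28 (x) x 24 (y) mm thick, top 184 mm above the head's underside. 0.8 to 1.0 kg, nearly all in the head. Origin: centre of the head's underside; x along the head (rack's x), z up
- hammer_b: another hammer, head and size as hammer_a
- hammer_c: another hammer, head and size as hammer_a
- hammer_d: another hammer, head and size as hammer_a
- tray: flat grey metal tray between the robot and the rack, fixed; 248 (x) x 198 (y) x 22 (z) mm outside with thin low walls, flat floor about 1 mm above the bench. Origin: centre of the underside; its long x axis runs across the robot's front. A grey pipe coupler (52 x 37 x 37 mm) lies near one corner, at about x = -85, y = +60 mm in the tray's frame; the rest of the floor is free for the hammers
- hammer_a_handle: handle of hammer_a; origin in the eye, 19 mm above the head's underside; x, y, z as the head's, z along the handle. If loose, it rocks in the head along x only, at least 0.12 rad either way from upright (13 mm at 130 mm above the underside), takes about 0.3 N there to move, stops dead at the end of its play and stays where it is left
- hammer_b_handle: handle of hammer_b, as for hammer_a. If tight, it does not give in the head at all: the hammer only rocks as a whole, lifting one end of the head, when pushed along x at 120 mm above its underside with more than about 3 N
- hammer_c_handle: handle of hammer_c, as for hammer_a
- hammer_d_handle: handle of hammer_d, as for hammer_a
- bag_tall: tall clear plastic bag of fixings standing on the bench to the left of the tray and in front of the rack's left end, fixed there, about 75 x 75 mm and 200 mm tall; not part of the job, keep clear of it. Origin: centre of its foot

How it is judged:
By the outcome, as a careful person would: the job done as asked, in the order asked, and still so for the second after the job is handed in, with the robot touching nothing.
It also fails if it takes over 72 s, if anything falls off the work surface, if the arm or the gripper's body presses on something with over 40 N, if the wrist force passes 120 N, or if a joint passes its speed limit or range.

### The arm

A 6-joint arm with a two-finger parallel gripper is mounted at the origin on a cart in front of the work surface, level with it; the furniture and walls round the work are solid. World frame = base frame: x ahead of the robot, y to its left, z up, the work surface at z = 0. Lengths are in m, angles in rad, forces in N, time in s.
With the tool pointing down it reaches from about 0.35 to 1 m from the base axis. Payload 7.1 kg.
Tool frame: the origin (TCP) lies on the centre line of the jaws, within the pads' length; the fingertips stand 19 mm ahead of it and the grasp point (between the pads) is the TCP (tcp_to_tips is the distance from the TCP to the fingertips, in m); z points along the fingers, y is the line along which they close (so a half turn about z gives the same grasp; the last joint's range is limited). The gripper opens to 85 mm and grips with 20 to 120 N. Pads are 22 mm wide; open, the fingers measure 114 mm over their backs; the gripper's body (76 mm by 85 mm) begins 54 mm behind the grasp point. The pads swing forward as they close: fully open they stand 13 mm farther back than shut.
Start: joints at [1.162, 0.423, 1.63, -0, 1.089, -0.019], TCP at [0.237, 0.578, 0.25] pointing down, gripper open.
Joint ranges: [-3, 3], [-0.9, 2.11], [0.09, 2.58], [-1.31, 4.45], [0.11, 2.69], [-2.54, 2.54]. Speed limits (rad/s): [2.39, 2.39, 3.01, 3.14, 3.14, 3.14].

### API

Orientations are given as a 3x3 rotation matrix whose columns are the frame's x, y, z axes.
In Python, from plant import state, grab_frame, hand_in, cut_out, tcp_to_tips gives the robot as it stands.
- The arm moves only by the tool jog_arm, never from a script. Its argument "deltas" is a list of rows, each a list of 7 numbers: the turn, a rotation vector about the tool's x, y, z in degrees, then the shift along the tool's x, y, z in cm, then the closure, from 0 (fully open) to 1 (shut). In form: [[ax, ay, az, tx, ty, tz, fingers], ...]. A call has 1 to 10 rows; each row shifts and turns the commanded pose from where the row before left it, along the tool's axes as they then stand; what a row does not reach is not made up. A row lasts 1/8 s, in which the tool goes at most 62.5 mm and 10.7 degrees, less where a joint would pass 70% of its speed; a pose out of reach is approached as far as the arm can. A call with a gripper value outside its range is refused whole. The fingers move at their own pace and stop on an object; "force" is the grip in N (left out, the last holds). Time passes only in rows, so rows that do not move let the fingers close. It gives the time, the measured TCP pose, the force, the opening and the grip force at its end, in the units of the state.
- state(): the state, without advancing time (a new reading comes with each control period).
- grab_frame(name): name is "scene" or "top" or "wrist"; returns a dict with "pixels" (480x640x3 uint8, red, green, blue), "vertical_fov" (degrees; the focal length in pixels is half the picture's height over the tangent of half this angle, whatever the lens; pixels are square), "cx", "cy" (the principal point, pixels), "k1" (the pictures are not rectified: a ray, as slopes to the right and down, at radius r is drawn at 1 + k1 r^2 times it, then the intrinsics apply), "position" and "rotation" of the camera in the world. Camera axes: x right, y down, z forward; pixel columns grow to the right and rows downward; lengths in m; the calibration is good to about 2 mm. A picture is of the moment at which its call begins. There is no depth.
- hand_in(): hands the job in; it is judged then, once.
Trained networks look in a picture, given as the dict that the camera call returned (one of the last four; its "shot" number tells which), for a name from the list of things; names that differ only in an ending like _2 or _b are one class to them, and where a whole thing is asked for, a point or a joint stands for the part that bears it (a point fixed in the world has none). Each returns a list of dicts, best first, with "conf" (0 to 1); they miss things now and then, are a little off and sometimes report something else, mostly with a low value. They report only what shows in the picture. A call takes as long as a camera call.
- cut_out(picture, query): "region" (480x640 bool, what is visible of it) and "bbox" ([centre column, centre row, width, height] in pixels, round what is visible of it).
The state is a dict: "time": time; "joint_pos": joint angles; "joint_velocities": joint speeds; "joint_torque": joint torques, N m; "eef_pos": TCP position; "tcp_rot": TCP orientation; "contact_force": force on the tool from outside, world axes, zero at the start; "ft_torque": the same for the moment, N m; "finger_gap": finger opening in m; "grip_force": force on a finger pad.
Only numpy, scipy, OpenCV 4.12 (cv2) and the standard library are available. Lean on these libraries where they do the work, as an engineer would, in place of code of your own. Each camera call takes 0.05 s, during which the arm holds its last target. There are 200 camera calls.

## Working session

There is one attempt and no reset: what is moved stays moved. The work goes in short steps, Python scripts to look and compute and a tool call to move; the robot and the scene stay as the last step left them, time stands still between calls to the robot, and variables do not carry over. Pictures are saved under pics/ and viewed, at most 10 in all, crops included, and the job is handed in when it is done.

Besides the shell and the picture viewer there is one more tool, called after ">>>" by a JSON object that holds its "method" and its "body", one argument or row to a line. jog_arm: Moves the arm, as the interface text tells. Its arguments: {"type":"object","properties":{"deltas":{"type":"array"},"force":{"type":"number"}},"required":["deltas"]}

```bash
mkdir -p pics; ls
cat > h.py <<'E'
import numpy as np, cv2
from plant import *
def ray(p,u,v):
    f=240/np.tan(np.radians(p["vertical_fov"])/2)
    d=np.array([(u-p["cx"])/f,(v-p["cy"])/f]); s=d.copy()
    for _ in range(20): s=d/(1+p["k1"]*(s@s))
    return np.array(p["rotation"])@np.array([s[0],s[1],1.])
def onz(p,u,v,z):
    r=ray(p,u,v);c=np.array(p["position"]);return c+r*(z-c[2])/r[2]
def proj(p,X):
    f=240/np.tan(np.radians(p["vertical_fov"])/2)
    q=np.array(p["rotation"]).T@(np.array(X)-p["position"]);s=q[:2]/q[2]
    s=s*(1+p["k1"]*(s@s));return s*f+[p["cx"],p["cy"]]
def save(p,n): cv2.imwrite("pics/"+n,np.ascontiguousarray(p["pixels"][:,:,::-1]))
E
python3 - <<'E'
from h import *
for n in("top","scene"):
    p=grab_frame(n);save(p,n+"1.png");print(n,p["position"],p["vertical_fov"],p["k1"])
    for q in("hammer_rack","tray","bag_tall","hammer_a_handle","hammer_a"):
        for d in cut_out(p,q): 
            c=d["bbox"];print(q,round(d["conf"],2),np.round(c),onz(p,c[0],c[1],0.03)[:2].round(3))
print(state())
E
```

```text
pics
top [ 0.30738261 -0.18068545  0.86653201] 43.91124687704428 -0.04340583032660366
hammer_rack 0.63 [307. 174. 228. 100.] [ 0.609 -0.199]
tray 0.8 [363. 318. 185. 150.] [ 0.388 -0.251]
bag_tall 0.5 [276. 155.  33.  92.] [ 0.645 -0.156]
hammer_a_handle 0.81 [272. 142.  21.  66.] [ 0.665 -0.153]
hammer_a 0.91 [278. 153.  39.  91.] [ 0.647 -0.158]
hammer_a 0.91 [330. 162.  33.  91.] [ 0.623 -0.234]
hammer_a 0.88 [217. 150.  52.  92.] [ 0.663 -0.068]
hammer_a 0.74 [389. 166.  38.  91.] [ 0.606 -0.321]
scene [-0.04266539 -0.48962248  0.64357498] 44.159068797608285 0.0030491753408541295
hammer_rack 0.93 [330. 235. 208. 130.] [ 0.58  -0.223]
tray 0.64 [292. 349. 232. 190.] [ 0.362 -0.272]
tray 0.48 [329. 233. 209. 130.] [ 0.584 -0.221]
tray 0.3 [306. 159.  25.  86.] [ 0.744 -0.099]
hammer_a_handle 0.58 [306. 158.  23.  87.] [ 0.745 -0.1  ]
hammer_a 0.91 [341. 187.  57. 119.] [ 0.698 -0.19 ]
hammer_a 0.87 [268. 151.  50. 108.] [ 0.733 -0.028]
hammer_a 0.8 [303. 168.  58. 115.] [ 0.716 -0.109]
hammer_a 0.62 [384. 212.  60. 122.] [ 0.669 -0.279]
{'time': 0.6, 'joint_pos': array([ 1.16202457e+00,  4.23092625e-01,  1.62990891e+00,  7.19794605e-06,
        1.08857541e+00, -1.89840900e-02]), 'joint_velocities': array([-0.00132498, -0.0010273 ,  0.00121878,  0.00044254, -0.00237093,
       -0.00062048]), 'joint_torque': array([ 2.04243734e-03, -5.57042205e+01, -2.82025301e+01,  5.28521969e-05,
        1.11099431e-03,  2.94698827e-05]), 'eef_pos': array([0.23745492, 0.57812027, 0.25032016]), 'tcp_rot': array([[-9.24988496e-01,  3.79995107e-01,  3.95412582e-07],
       [ 3.79995107e-01,  9.24988496e-01,  1.69566632e-05],
       [ 6.07769695e-06,  1.58349732e-05, -1.00000000e+00]]), 'contact_force': array([-0.43861778,  0.44194288,  0.33025863]), 'ft_torque': array([-0.00184387,  0.0283917 , -0.04208717]), 'grip_force': 0.0, 'finger_gap': 0.08540636819049635}
```

View pics/top1.png

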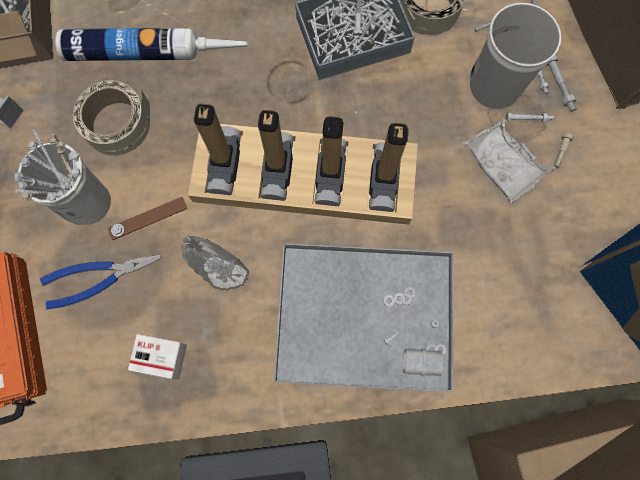

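View pics/scene1.png

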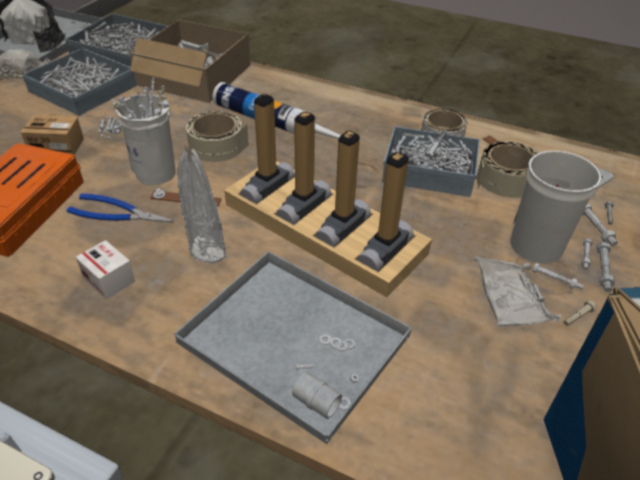

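The top view shows the rack at (305,170) with four upright handles. The tray is at (365,317), with the coupler in its near right corner at (425,360) and the bag at (215,262). The scene view agrees with this. Next I'll fit the poses by matching hulls.

```bash
cat > fit.py <<'E'
from h import *
from scipy.optimize import minimize
def boxfit(views,size,x0):
    X=np.array([[a,b,c] for a in(-.5,.5) for b in(-.5,.5) for c in(0,1)])*size
    def hull(P):
        return cv2.convexHull(P.astype(np.float32))
    def cost(t):
        c,s=np.cos(t[2]),np.sin(t[2]);W=X@np.array([[c,s,0],[-s,c,0],[0,0,1]])+[t[0],t[1],0]
        tot=0
        for p,m in views:
            h=hull(np.array([proj(p,w) for w in W]))
            a,_=cv2.intersectConvexConvex(h,m);tot+=1-a/(cv2.contourArea(h)+cv2.contourArea(m)-a)
        return tot
    S=np.array([x0]+[np.array(x0)+d for d in np.diag([.02,.02,.1])])
    r=minimize(cost,x0,method="Nelder-Mead",options=dict(initial_simplex=S,xatol=1e-5,fatol=1e-6));return r.x,r.fun
def mask(d):
    m=cv2.morphologyEx(d["region"].astype(np.uint8),cv2.MORPH_OPEN,np.ones((5,5)))
    return cv2.convexHull(cv2.findNonZero(m)).astype(np.float32)
E
python3 - <<'E'
from fit import *
P={n:grab_frame(n) for n in("top","scene")}
for q,size,x0 in(("hammer_rack",[.118,.33,.032],[.61,-.2,-.1]),("tray",[.248,.198,.022],[.388,-.25,1.57])):
    v={n:(p,mask(cut_out(p,q)[0])) for n,p in P.items()}
    for k in(["top"],["scene"],["top","scene"]): print(q,k,*[np.round(z,4) for z in boxfit([v[n] for n in k],size,x0)])
for n,p in P.items():
    for q in("hammer_a","hammer_a_handle","bag_tall"):
        for d in cut_out(p,q):
            v,u=np.nonzero(d["region"]);i=v<v.min()+10
            print(n,q,round(d["conf"],2),len(u),"top10px",u[i].mean().round(1),v.min(),onz(p,u[i].mean(),v[i].mean(),.196)[:2].round(3))
p=P["top"];print("bag foot-ish",onz(p,232,275,0),onz(p,190,240,.2),"sc",onz(P["scene"],208,250,0),onz(P["scene"],188,155,.2))
E
```

```text
hammer_rack ['top'] [ 0.6162 -0.1946 -0.2248] 0.0308
hammer_rack ['scene'] [ 0.6168 -0.1948 -0.2146] 0.0767
hammer_rack ['top', 'scene'] [ 0.6168 -0.1948 -0.2219] 0.112
tray ['top'] [ 0.3919 -0.2559  1.4011] 0.0127
tray ['scene'] [ 0.3961 -0.2561  1.3977] 0.0104
tray ['top', 'scene'] [ 0.3936 -0.256   1.4027] 0.0442
top hammer_a 0.93 2590 top10px 204.5 104 [ 0.648 -0.08 ]
top hammer_a 0.77 2203 top10px 397.6 123 [ 0.594 -0.311]
top hammer_a 0.72 2255 top10px 332.7 116 [ 0.613 -0.234]
top hammer_a 0.67 2425 top10px 267.8 110 [ 0.63  -0.156]
top hammer_a_handle 0.95 1294 top10px 268.0 110 [ 0.63  -0.156]
scene hammer_a 0.97 2802 top10px 304.7 112 [ 0.623 -0.158]
scene hammer_a 0.81 3141 top10px 398.4 152 [ 0.59  -0.312]
scene hammer_a 0.8 2858 top10px 349.4 131 [ 0.606 -0.235]
scene hammer_a 0.77 2624 top10px 263.6 95 [ 0.637 -0.082]
scene hammer_a_handle 0.84 1760 top10px 305.2 110 [ 0.627 -0.157]
scene hammer_a_handle 0.65 2753 top10px 263.6 94 [ 0.64  -0.081]
bag foot-ish [ 0.47616007 -0.07084172  0.        ] [ 0.48382875 -0.05145822  0.2       ] sc [ 0.49132982 -0.05524561  0.        ] [ 0.46364554 -0.06797931  0.2       ]
```

>>> {"method": "jog_arm", "body": {
  "deltas": [
    [0,0,5.36,-5.85,0,-1.5,0.4],
    [0,0,5.36,-5.85,0,-1.5,0.4],
    [0,0,5.36,-5.85,0,-1.5,0.4],
    [0,0,5.36,-5.85,0,-1.5,0.4],
    [0,0,5.36,-5.85,0,-1,0.4],
    [0,0,5.36,-5.85,0,0,0.4],
    [0,0,5.36,-5.85,0,0,0.4],
    [0,0,5.36,-5.85,0,0,0.4],
    [0,0,5.36,-5.85,0,0,0.4],
    [0,0,5.36,-5.85,0,0,0.4]
  ]
}}

```text
time: 2.45
eef_pos: [0.6269, 0.1675, 0.3203]
tcp_rot: [[-0.24, 0.971, 0.0], [0.971, 0.24, 0.0], [0.0, 0.0, -1.0]]
contact_force: [-0.7, 0.5, -0.9]
finger_gap: 0.0512
grip_force: 0.0
```

>>> {"method": "jog_arm", "body": {
  "deltas": [
    [0,0,5.36,-5.85,0,0,0.4],
    [0,0,5.36,-5.85,0,0,0.4],
    [0,0,5.36,-5.85,0,0,0.4],
    [0,0,5.36,-5.85,0,0,0.4],
    [0,0,5.36,-5.85,0,0,0.4],
    [0,0,0,0,0,0,0.4],
    [0,0,0,0,0,0,0.4]
  ]
}}

```text
time: 3.32
eef_pos: [0.643, -0.1201, 0.3202]
tcp_rot: [[0.221, 0.975, -0.0], [0.975, -0.221, 0.0], [0.0, -0.0, -1.0]]
contact_force: [-0.2, 0.5, -0.2]
finger_gap: 0.0513
grip_force: 0.0
```

```bash
cat >> h.py <<'E'
YAW=-.222; RC=np.array([.6166,-.195])
def rel(xy,z,yaw=YAW):
    s=state();R=np.array(s["tcp_rot"]);d=np.array([*xy,z])-s["eef_pos"]
    T=np.array([[-np.sin(yaw),np.cos(yaw),0],[np.cos(yaw),np.sin(yaw),0],[0,0,-1]]).T
    rv=cv2.Rodrigues(R.T@T)[0].ravel()
    print("shift cm",(R.T@d*100).round(2),"turn deg",np.degrees(rv).round(2),"t",s["time"],"F",s["contact_force"].round(2),"gap",s["finger_gap"])
def pocket(i,dx=0): c,s=np.cos(YAW),np.sin(YAW);return RC+np.array([c*dx-s*i,s*dx+c*i])
E
python3 -c "
from h import *
for y in(.12,.04,-.04,-.12): print(pocket(y));rel(pocket(y),.16)
p=grab_frame('wrist');save(p,'w1.png')
for d in cut_out(p,'hammer_a_handle'):
  b=d['bbox'];print(d['conf'],np.round(b),onz(p,b[0],b[1],.196))
"
```

```text
[ 0.64302172 -0.07794492]
shift cm [ 4.1  -0.92 16.02] turn deg [-0.01 -0.03 -0.02] t 3.325 F [-0.23  0.48 -0.24] gap 0.05133339852115309
[ 0.62540724 -0.15598164]
shift cm [-3.9  -0.92 16.02] turn deg [-0.01 -0.03 -0.02] t 3.325 F [-0.23  0.48 -0.24] gap 0.05133339852115309
[ 0.60779276 -0.23401836]
shift cm [-11.9   -0.92  16.02] turn deg [-0.01 -0.03 -0.02] t 3.325 F [-0.23  0.48 -0.24] gap 0.05133339852115309
[ 0.59017828 -0.31205508]
shift cm [-19.9   -0.91  16.01] turn deg [-0.01 -0.03 -0.02] t 3.325 F [-0.23  0.48 -0.24] gap 0.05133339852115309
0.68 [315. 261.  40.  79.] [ 0.63202387 -0.13579107  0.196     ]
```

>>> {"method": "jog_arm", "body": {
  "deltas": [
    [0,0,0,4.1,-0.9,0,0.4],
    [0,0,0,0,0,5,0.4],
    [0,0,0,0,0,5,0.4],
    [0,0,0,0,0,4,0.4],
    [0,0,0,0,0,2,0.4],
    [0,0,0,0,0,0,0.4],
    [0,0,0,0,0,0,0.4]
  ]
}}

```text
time: 4.3
eef_pos: [0.6446, -0.078, 0.1621]
tcp_rot: [[0.22, 0.976, 0.003], [0.976, -0.22, -0.0], [0.0, 0.003, -1.0]]
contact_force: [0.1, -0.5, 0.8]
finger_gap: 0.0512
grip_force: 0.0
```

>>> {"method": "jog_arm", "body": {
  "deltas": [
    [0,0,0,0,0.5,0,0.4],
    [0,0,0,0,0.3,0,0.4],
    [0,0,0,0,0.2,0,0.4],
    [0,0,0,0,0.2,0,0.4],
    [0,0,0,0,0.2,0,0.4],
    [0,0,0,0,0,0,0.4],
    [0,0,0,0,0,0,0.4]
  ]
}}

```text
time: 5.18
eef_pos: [0.6569, -0.0813, 0.1602]
tcp_rot: [[0.22, 0.975, -0.0], [0.975, -0.22, 0.0], [-0.0, -0.0, -1.0]]
contact_force: [1.0, -0.0, 0.5]
finger_gap: 0.0515
grip_force: 0.0
```

>>> {"method": "jog_arm", "body": {
  "deltas": [
    [0,0,0,0,0.2,0,0.4],
    [0,0,0,0,0.2,0,0.4],
    [0,0,0,0,0,0,0.4],
    [0,0,0,0,0,0,0.4]
  ]
}}

```text
time: 5.68
eef_pos: [0.6609, -0.0822, 0.1603]
tcp_rot: [[0.22, 0.975, -0.0], [0.975, -0.22, 0.0], [0.0, -0.0, -1.0]]
contact_force: [-0.5, -0.4, -1.0]
finger_gap: 0.0512
grip_force: 0.0
```

```bash
python3 -c "
from h import *
F=[]
for i in range(6):
  p=grab_frame('wrist');F.append(state()['contact_force'])
print(np.round(F,2));save(p,'w2.png');rel(pocket(.12),.16)
"
```

```text
[[-0.43 -0.43  0.38]
 [-1.01 -0.09  0.14]
 [-0.06 -0.31  0.16]
 [ 0.16 -0.2  -0.67]
 [ 1.05 -0.11 -0.09]
 [ 0.09 -0.34 -0.25]]
shift cm [ 0.02 -1.83  0.03] turn deg [ 0.    0.   -0.01] t 5.975 F [ 0.09 -0.34 -0.25] gap 0.05086345550608954
```

View pics/w2.png

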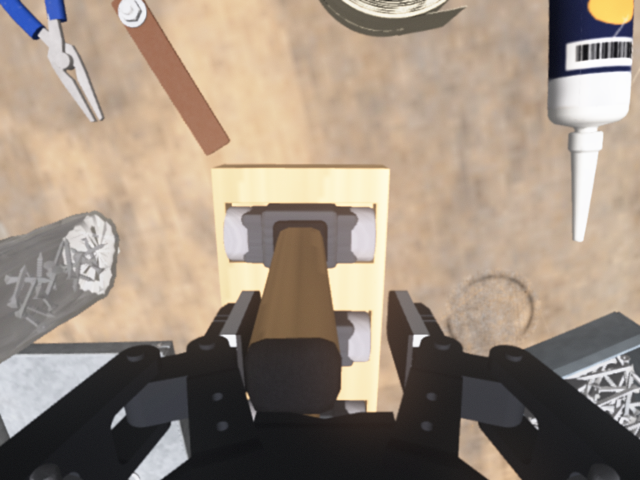

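The wrist view shows the P1 handle top, centred at about (294,375), resting on the near finger at (240,330). The force there is about 0, so P1 seems loose. I'll push a little more to be sure.

>>> {"method": "jog_arm", "body": {
  "deltas": [
    [0,0,0,0,0.3,0,0.4],
    [0,0,0,0,0.2,0,0.4],
    [0,0,0,0,0,0,0.4],
    [0,0,0,0,0,0,0.4]
  ]
}}

```text
time: 6.48
eef_pos: [0.6657, -0.0833, 0.1603]
tcp_rot: [[0.22, 0.975, -0.0], [0.975, -0.22, 0.0], [0.0, -0.0, -1.0]]
contact_force: [0.1, 0.5, 0.7]
finger_gap: 0.0513
grip_force: 0.0
```

```bash
cat >> h.py <<'E'
def forces(n=6):
    F=[]
    for i in range(n):
        p=grab_frame('wrist');F.append(state()['contact_force'])
    F=np.array(F);print("meanF",F.mean(0).round(2),"sd",F.std(0).round(2));return p
E
python3 -c "
from h import *
forces();rel(pocket(.12),.16)
"
```

```text
meanF [ 0.3  -0.07 -0.03] sd [0.54 0.36 0.66]
shift cm [ 0.02 -2.33  0.03] turn deg [-0.    0.   -0.01] t 6.775 F [-0.17 -0.27  0.62] gap 0.05103985687492162
```

P1 gave about 12 mm with no force, so it is loose. Next is P2.

>>> {"method": "jog_arm", "body": {
  "deltas": [
    [0,0,0,0,-1.3,-3.5,0.4],
    [0,0,0,0,-0.4,-4,0.4],
    [0,0,0,-4,0,0,0.4],
    [0,0,0,-4,0,0,0.4],
    [0,0,0,0,0,4,0.4],
    [0,0,0,0,0,3.5,0.4],
    [0,0,0,0,0,0,0.4]
  ]
}}

```text
time: 7.65
eef_pos: [0.6295, -0.1572, 0.1577]
tcp_rot: [[0.221, 0.975, -0.006], [0.975, -0.221, 0.002], [0.0, -0.006, -1.0]]
contact_force: [-0.2, 0.5, -0.1]
finger_gap: 0.0514
grip_force: 0.0
```

>>> {"method": "jog_arm", "body": {
  "deltas": [
    [0,0,0,0,0.3,0,0.4],
    [0,0,0,0,0.2,0,0.4],
    [0,0,0,0,0.2,0,0.4],
    [0,0,0,0,0.2,0,0.4],
    [0,0,0,0,0,0,0.4],
    [0,0,0,0,0,0,0.4]
  ]
}}

```text
time: 8.4
eef_pos: [0.6401, -0.1595, 0.1604]
tcp_rot: [[0.22, 0.975, -0.0], [0.975, -0.22, 0.0], [-0.0, -0.0, -1.0]]
contact_force: [-3.9, 0.9, 3.7]
finger_gap: 0.0515
grip_force: 0.0
```

```bash
python3 -c "
from h import *
p=forces();save(p,'w3.png');rel(pocket(.04),.16)
"
```

```text
meanF [-3.05  0.41  3.51] sd [0.13 0.66 0.54]
shift cm [ 0.02 -1.52  0.03] turn deg [-0.01  0.   -0.01] t 8.7 F [-2.84 -0.19  3.59] gap 0.051139556539794837
```

P2 resists with 3 N, so it is tight. Next is P3.

>>> {"method": "jog_arm", "body": {
  "deltas": [
    [0,0,0,0,-0.5,0,0.4],
    [0,0,0,0,-0.4,-3.5,0.4],
    [0,0,0,0,0,-4,0.4],
    [0,0,0,-4,0,0,0.4],
    [0,0,0,-4,0,0,0.4],
    [0,0,0,0,0,4,0.4],
    [0,0,0,0,0,3.5,0.4],
    [0,0,0,0,0,0,0.4]
  ]
}}

```text
time: 9.7
eef_pos: [0.612, -0.2351, 0.1574]
tcp_rot: [[0.221, 0.975, -0.005], [0.975, -0.221, 0.002], [0.001, -0.005, -1.0]]
contact_force: [0.0, 0.9, 0.0]
finger_gap: 0.0514
grip_force: 0.0
```

>>> {"method": "jog_arm", "body": {
  "deltas": [
    [0,0,0,0,0.3,0,0.4],
    [0,0,0,0,0.2,0,0.4],
    [0,0,0,0,0.2,0,0.4],
    [0,0,0,0,0.2,0,0.4],
    [0,0,0,0,0,0,0.4],
    [0,0,0,0,0,0,0.4]
  ]
}}

```text
time: 10.45
eef_pos: [0.6226, -0.2376, 0.1603]
tcp_rot: [[0.22, 0.975, 0.0], [0.975, -0.22, -0.0], [-0.0, 0.0, -1.0]]
contact_force: [-1.2, -0.0, 0.2]
finger_gap: 0.0515
grip_force: 0.0
```

```bash
python3 -c "
from h import *
p=forces();save(p,'w4.png');rel(pocket(-.04),.16)
"
```

```text
meanF [ 0.12 -0.13  0.02] sd [0.61 0.34 0.32]
shift cm [ 0.02 -1.52  0.03] turn deg [-0.    0.   -0.01] t 10.75 F [ 0.98 -0.68  0.18] gap 0.0513697417487016
```

Force is near 0 after 15 mm. I'll push another 6 mm to confirm contact.

>>> {"method": "jog_arm", "body": {
  "deltas": [
    [0,0,0,0,0.3,0,0.4],
    [0,0,0,0,0.2,0,0.4],
    [0,0,0,0,0.2,0,0.4],
    [0,0,0,0,0,0,0.4],
    [0,0,0,0,0,0,0.4]
  ]
}}

```text
time: 11.38
eef_pos: [0.6295, -0.2391, 0.1603]
tcp_rot: [[0.22, 0.975, -0.0], [0.975, -0.22, 0.0], [0.0, -0.0, -1.0]]
contact_force: [-0.3, -0.1, -0.1]
finger_gap: 0.051
grip_force: 0.0
```

```bash
python3 -c "
from h import *
p=forces();save(p,'w4.png');rel(pocket(-.04),.16)
"
```

```text
meanF [ 0.    0.2  -0.27] sd [0.46 0.46 0.21]
shift cm [ 0.02 -2.23  0.03] turn deg [-0.    0.   -0.01] t 11.675 F [-0.62  0.71 -0.17] gap 0.05099759435112739
```

P3 is loose. I'll check P4 for certainty.

>>> {"method": "jog_arm", "body": {
  "deltas": [
    [0,0,0,0,-1.2,-3.5,0.4],
    [0,0,0,0,-0.4,-4,0.4],
    [0,0,0,-4,0,0,0.4],
    [0,0,0,-4,0,0,0.4],
    [0,0,0,0,0,4,0.4],
    [0,0,0,0,0,3.5,0.4],
    [0,0,0,0,0,0,0.4]
  ]
}}

```text
time: 12.55
eef_pos: [0.5943, -0.3128, 0.1575]
tcp_rot: [[0.221, 0.975, -0.005], [0.975, -0.221, 0.003], [0.002, -0.006, -1.0]]
contact_force: [0.3, 0.2, -0.1]
finger_gap: 0.0511
grip_force: 0.0
```

>>> {"method": "jog_arm", "body": {
  "deltas": [
    [0,0,0,0,0.3,0,0.4],
    [0,0,0,0,0.2,0,0.4],
    [0,0,0,0,0.2,0,0.4],
    [0,0,0,0,0.2,0,0.4],
    [0,0,0,0,0,0,0.4],
    [0,0,0,0,0,0,0.4]
  ]
}}

```text
time: 13.3
eef_pos: [0.605, -0.3156, 0.1605]
tcp_rot: [[0.22, 0.975, 0.0], [0.975, -0.22, -0.0], [-0.0, 0.0, -1.0]]
contact_force: [-2.7, 1.0, 3.7]
finger_gap: 0.0514
grip_force: 0.0
```

```bash
python3 -c "
from h import *
p=forces();rel(pocket(-.12),.16);p=grab_frame('scene');save(p,'s2.png')
"
```

```text
meanF [-3.26  0.95  3.79] sd [0.14 0.45 0.4 ]
shift cm [ 0.03 -1.53  0.04] turn deg [ 0.    0.   -0.02] t 13.6 F [-3.5   1.42  3.3 ] gap 0.051304501092193394
```

View pics/s2.png

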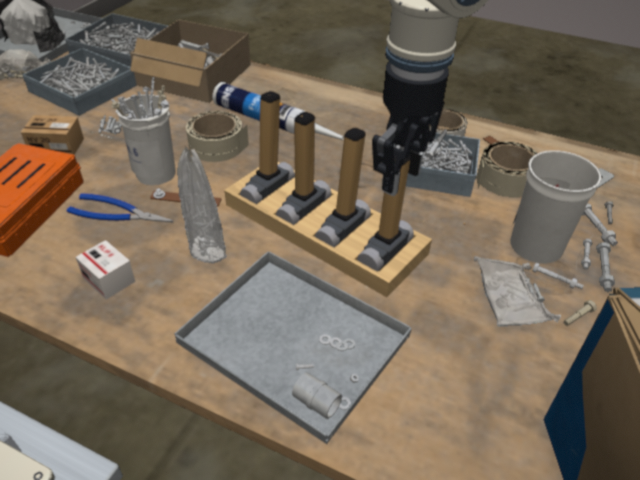

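P4 is also tight at 3.3 N. The picture shows the P1 and P3 tops shifted right, to (268,97) and (354,132), while P2 is unchanged at (305,118). So P1 and P3 are the loose pair. Picking P3 first.

>>> {"method": "jog_arm", "body": {
  "deltas": [
    [0,0,0,0,-1.0,0,0.4],
    [0,0,0,0,-0.5,-3.5,0.4],
    [0,0,0,0,0,-4,0],
    [0,0,0,4,0,0,0],
    [0,0,0,4,0,0,0],
    [0,0,0,0,0,4,0],
    [0,0,0,0,0,4,0],
    [0,0,0,0,0,0,0]
  ]
}}

```text
time: 14.65
eef_pos: [0.6058, -0.2332, 0.1521]
tcp_rot: [[0.22, 0.975, -0.006], [0.975, -0.22, 0.002], [0.001, -0.006, -1.0]]
contact_force: [-1.0, -0.0, 1.0]
finger_gap: 0.0851
grip_force: 0.0
```

>>> {"method": "jog_arm", "body": {
  "deltas": [
    [0,0,0,0,0,0,1],
    [0,0,0,0,0,0,1],
    [0,0,0,0,0,0,1],
    [0,0,0,0,0,0,1],
    [0,0,0,0,0,0,1],
    [0,0,0,0,0,0,1]
  ],
  "force": 60
}}

```text
time: 15.4
eef_pos: [0.6086, -0.2347, 0.1568]
tcp_rot: [[0.221, 0.975, 0.002], [0.975, -0.221, -0.001], [-0.0, 0.002, -1.0]]
contact_force: [-1.5, -0.7, 5.5]
finger_gap: 0.0274
grip_force: 51.7
```

>>> {"method": "jog_arm", "body": {
  "deltas": [
    [0,0,0,0,0,-1,1],
    [0,0,0,0,0,-2,1],
    [0,0,0,0,0,-3,1],
    [0,0,0,0,0,0,1]
  ]
}}

```text
time: 15.9
eef_pos: [0.6095, -0.2349, 0.2184]
tcp_rot: [[0.22, 0.975, 0.005], [0.975, -0.22, -0.002], [-0.001, 0.005, -1.0]]
contact_force: [0.5, -0.6, -7.9]
finger_gap: 0.0278
grip_force: 53.0
```

```bash
python3 -c "
from h import *
p=forces(3);rel((.3997,-.2824),.155-.011+.02);rel(pocket(-.04),.155);p=grab_frame('scene');save(p,'s3.png')
"
```

```text
meanF [-0.27  0.25 -9.63] sd [0.28 0.19 0.28]
shift cm [ -9.3  -19.14   5.07] turn deg [-0.13 -0.02 -0.01] t 16.05 F [-0.06  0.45 -9.45] gap 0.027607163231676814
shift cm [-0.    0.09  5.93] turn deg [-0.13 -0.02 -0.01] t 16.05 F [-0.06  0.45 -9.45] gap 0.027607163231676814
```

View pics/s3.png

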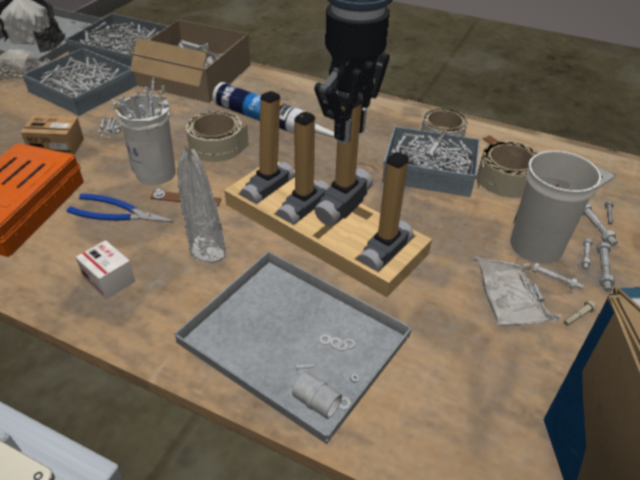

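>>> {"method": "jog_arm", "body": {
  "deltas": [
    [0,0,0,0,-3,0,1],
    [0,0,0,0,-4,0,1],
    [0,0,0,0,-4,0,1],
    [0,0,0,-3,-3,0,1],
    [0,0,0,-3,-2.6,0,1],
    [0,0,0,-2.3,-1.5,1,1],
    [0,0,0,-1,-1,2,1],
    [0,0,0,0,0,2,1],
    [0,0,0,0,0,0,1]
  ]
}}

```text
time: 17.23
eef_pos: [0.3997, -0.282, 0.1635]
tcp_rot: [[0.221, 0.975, -0.004], [0.975, -0.221, 0.003], [0.002, -0.004, -1.0]]
contact_force: [-0.8, -0.5, -9.0]
finger_gap: 0.0274
grip_force: 54.1
```

```bash
python3 -c "
from h import *
p=forces(2);rel((.3997,-.2824),.1455);p=grab_frame('scene');save(p,'s4.png')
"
```

```text
meanF [ 0.03  0.27 -8.46] sd [0.26 0.07 0.46]
shift cm [ 0.01 -0.17  1.98] turn deg [-0.03 -0.01 -0.  ] t 17.325 F [-0.22  0.21 -8.92] gap 0.027344938727854012
```

View pics/s4.png

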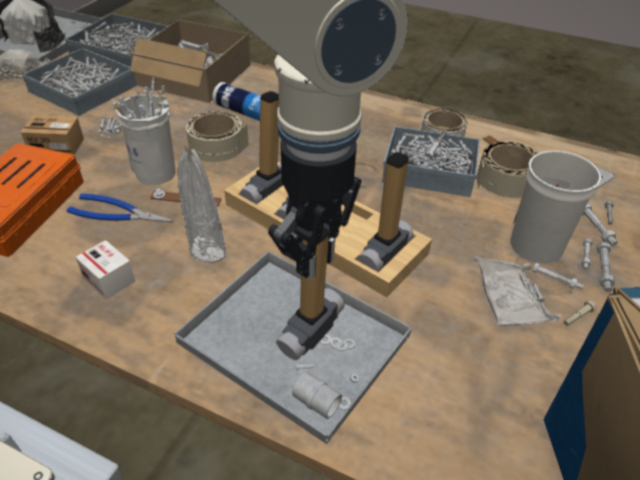

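The hammer hangs over the free part of the tray floor at (312,320), clear of the coupler at (317,395). Lowering it.

>>> {"method": "jog_arm", "body": {
  "deltas": [
    [0,0,0,0,0,1,1],
    [0,0,0,0,0,0.5,1],
    [0,0,0,0,0,0.3,1],
    [0,0,0,0,0,0,1],
    [0,0,0,0,0,0,1]
  ]
}}

```text
time: 18.0
eef_pos: [0.401, -0.2828, 0.1473]
tcp_rot: [[0.22, 0.975, -0.0], [0.975, -0.22, 0.0], [0.0, -0.0, -1.0]]
contact_force: [0.3, 0.0, -8.5]
finger_gap: 0.0268
grip_force: 53.9
```

>>> {"method": "jog_arm", "body": {
  "deltas": [
    [0,0,0,0,0,0.2,1],
    [0,0,0,0,0,0,1],
    [0,0,0,0,0,0,1]
  ]
}}

```text
time: 18.38
eef_pos: [0.4013, -0.283, 0.1467]
tcp_rot: [[0.22, 0.975, 0.0], [0.975, -0.22, -0.0], [-0.0, 0.0, -1.0]]
contact_force: [-4.1, 2.5, 8.2]
finger_gap: 0.0274
grip_force: 56.3
```

>>> {"method": "jog_arm", "body": {
  "deltas": [
    [0,0,0,0,0,0,0.4],
    [0,0,0,0,0,0,0.4],
    [0,0,0,0,0,0,0.4],
    [0,0,0,0,0.6,0,0.4],
    [0,0,0,0,0.5,0,0.4],
    [0,0,0,0,0.5,0,0.4],
    [0,0,0,0,0.5,0,0.4],
    [0,0,0,0,0.3,0,0.4],
    [0,0,0,0,0,0,0.4],
    [0,0,0,0,0,0,0.4]
  ]
}}

```text
time: 19.62
eef_pos: [0.4245, -0.2881, 0.1452]
tcp_rot: [[0.22, 0.975, -0.0], [0.975, -0.22, 0.0], [0.0, -0.0, -1.0]]
contact_force: [-0.3, 0.5, 0.5]
finger_gap: 0.0513
grip_force: 0.0
```

>>> {"method": "jog_arm", "body": {
  "deltas": [
    [0,0,0,0,0.2,0,0.4],
    [0,0,0,0,0.1,0,0.4],
    [0,0,0,0,0,0,0.4],
    [0,0,0,0,0,0,0.4]
  ]
}}

```text
time: 20.12
eef_pos: [0.4276, -0.2889, 0.1454]
tcp_rot: [[0.22, 0.975, 0.0], [0.975, -0.22, -0.0], [-0.0, 0.0, -1.0]]
contact_force: [0.8, 0.5, -0.0]
finger_gap: 0.0514
grip_force: 0.0
```

```bash
python3 -c "
from h import *
p=forces(4);rel((.3997,-.2824),.1455)
"
```

```text
meanF [-0.14  0.28  0.58] sd [0.12 0.43 0.44]
shift cm [ 0.02 -2.86 -0.02] turn deg [ 0.   -0.   -0.02] t 20.325 F [-0.09 -0.34  0.23] gap 0.051302723986274036
```

>>> {"method": "jog_arm", "body": {
  "deltas": [
    [0,0,0,0,0.2,0,0.4],
    [0,0,0,0,0.1,0,0.4],
    [0,0,0,0,0,0,0.4],
    [0,0,0,0,0,0,0.4]
  ]
}}

```text
time: 20.82
eef_pos: [0.4299, -0.2893, 0.1454]
tcp_rot: [[0.22, 0.975, -0.001], [0.975, -0.22, 0.001], [0.0, -0.001, -1.0]]
contact_force: [-4.6, -0.1, 4.1]
finger_gap: 0.0512
grip_force: 2.9
```

>>> {"method": "jog_arm", "body": {
  "deltas": [
    [0,0,0,0,0.2,0,0.4],
    [0,0,0,0,0.1,0,0.4],
    [0,0,0,0,0,0,0.4],
    [0,0,0,0,0,0,0.4]
  ]
}}

```text
time: 21.32
eef_pos: [0.4328, -0.29, 0.1454]
tcp_rot: [[0.22, 0.975, -0.001], [0.975, -0.22, 0.001], [0.0, -0.001, -1.0]]
contact_force: [-5.4, 1.3, 5.7]
finger_gap: 0.0516
grip_force: 3.1
```

```bash
python3 -c "
from h import *
p=forces(4);rel((.3997,-.2824),.1455);p=grab_frame('scene');save(p,'s5.png')
"
```

```text
meanF [-4.73  0.94  5.76] sd [0.75 0.12 0.47]
shift cm [ 0.01 -3.4  -0.  ] turn deg [-0.08 -0.01 -0.01] t 21.525 F [-5.29  0.91  5.07] gap 0.05113811780257005
```

View pics/s5.png

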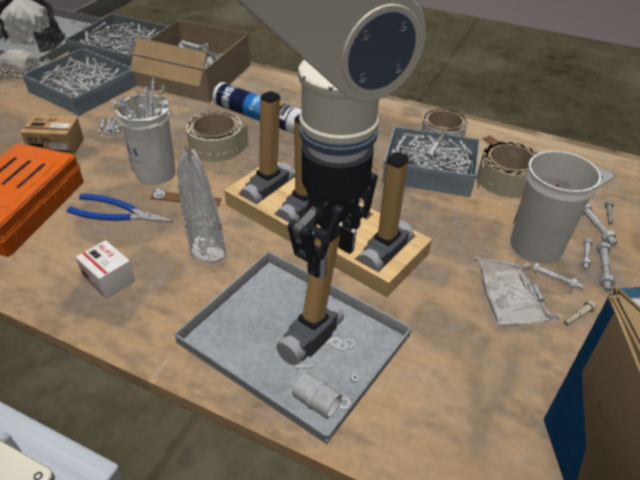

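The end stop was felt at about 4.7 N and the handle leans away from the robot. I'll back off gently and rise.

>>> {"method": "jog_arm", "body": {
  "deltas": [
    [0,0,0,0,-0.2,0,0.4],
    [0,0,0,0,-0.2,0,0.4],
    [0,0,0,0,-0.2,0,0.4],
    [0,0,0,0,-0.3,0,0.4],
    [0,0,0,0,0,0,0.4],
    [0,0,0,0,0,-3,0.4],
    [0,0,0,0,0,-4,0],
    [0,0,0,0,0,-5,0],
    [0,0,0,0,0,0,0]
  ]
}}

```text
time: 22.7
eef_pos: [0.4269, -0.2897, 0.2694]
tcp_rot: [[0.22, 0.975, 0.007], [0.975, -0.22, -0.005], [-0.003, 0.008, -1.0]]
contact_force: [0.3, 0.3, -0.2]
finger_gap: 0.0854
grip_force: 0.0
```

```bash
python3 -c "
from h import *
rel(pocket(.12),.155);p=grab_frame('top');save(p,'t2.png')
"
```

```text
shift cm [25.46 16.32 11.49] turn deg [ 0.46  0.19 -0.01] t 22.7 F [ 0.28  0.3  -0.21] gap 0.08535313728627746
```

View pics/t2.png

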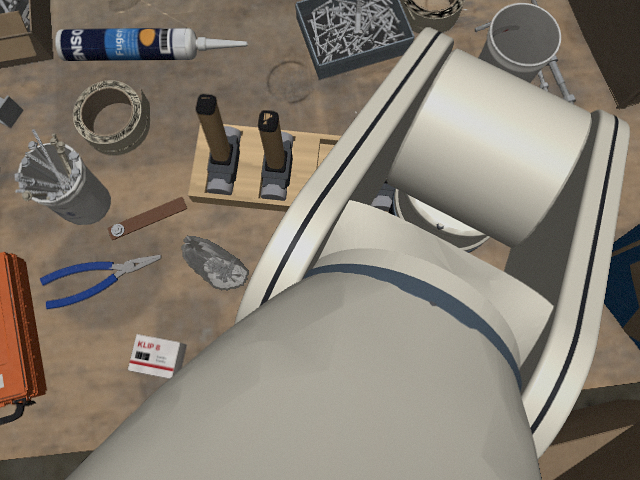

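The arm hides the tray. P1 and P2 are undisturbed at (205,105) and (268,120). Going to P1.

>>> {"method": "jog_arm", "body": {
  "deltas": [
    [0,0,0,4.2,2.7,0,0],
    [0,0,0,4.2,2.7,0,0],
    [0,0,0,4.2,2.7,0,0],
    [0,0,0,4.2,2.7,0,0],
    [0,0,0,4.2,2.7,0,0],
    [0,0,0,4.4,2.8,0,0],
    [0,0,0,0,0,0,0],
    [0,0,0,0,0,0,0]
  ]
}}

```text
time: 23.75
eef_pos: [0.6386, -0.0763, 0.2635]
tcp_rot: [[0.22, 0.976, -0.003], [0.976, -0.22, 0.0], [-0.001, -0.003, -1.0]]
contact_force: [-0.0, -0.6, -0.0]
finger_gap: 0.0852
grip_force: 0.0
```

```bash
python3 -c "
from h import *
rel(pocket(.12),.156)
"
```

```text
shift cm [-0.05  0.5  10.75] turn deg [-0.17  0.03  0.02] t 23.75 F [-0.02 -0.64 -0.02] gap 0.08521924780223995
```

>>> {"method": "jog_arm", "body": {
  "deltas": [
    [0,0,0,0,0.4,4,0],
    [0,0,0,0,0,4,0],
    [0,0,0,0,0,2.7,0],
    [0,0,0,0,0,0,0],
    [0,0,0,0,0,0,1],
    [0,0,0,0,0,0,1],
    [0,0,0,0,0,0,1],
    [0,0,0,0,0,0,1],
    [0,0,0,0,0,0,1],
    [0,0,0,0,0,0,1]
  ],
  "force": 60
}}

```text
time: 25.0
eef_pos: [0.6444, -0.0774, 0.1596]
tcp_rot: [[0.22, 0.975, 0.002], [0.975, -0.22, -0.0], [0.0, 0.002, -1.0]]
contact_force: [-0.8, -0.2, 6.6]
finger_gap: 0.0275
grip_force: 59.7
```

>>> {"method": "jog_arm", "body": {
  "deltas": [
    [0,0,0,0,0,-1,1],
    [0,0,0,0,0,-2,1],
    [0,0,0,0,0,-4,1],
    [0,0,0,0,0,-5,1],
    [0,0,0,0,0,-5,1],
    [0,0,0,0,0,-4,1],
    [0,0,0,0,0,0,1]
  ]
}}

```text
time: 25.88
eef_pos: [0.6446, -0.0773, 0.3725]
tcp_rot: [[0.22, 0.975, 0.007], [0.975, -0.22, -0.001], [0.001, 0.007, -1.0]]
contact_force: [0.3, -0.0, -8.4]
finger_gap: 0.0275
grip_force: 60.6
```

```bash
python3 -c "
from h import *
forces(2);rel((.4123,-.2084),.165)
"
```

```text
meanF [ 0.28  0.51 -9.25] sd [0.27 0.1  0.01]
shift cm [-17.88 -19.49  20.25] turn deg [-0.15  0.01 -0.01] t 25.975 F [ 0.01  0.41 -9.23] gap 0.027204476134838618
```

>>> {"method": "jog_arm", "body": {
  "deltas": [
    [0,0,0,-4,0,0,1],
    [0,0,0,-4,-1.5,0,1],
    [0,0,0,-3,-4,0,1],
    [0,0,0,-3,-4,0,1],
    [0,0,0,-3,-4,0,1],
    [0,0,0,-0.9,-3.5,0,1],
    [0,0,0,0,-2.5,4,1],
    [0,0,0,0,0,5,1],
    [0,0,0,0,0,5,1],
    [0,0,0,0,0,3,1]
  ]
}}

```text
time: 27.22
eef_pos: [0.4106, -0.2072, 0.194]
tcp_rot: [[0.221, 0.975, -0.007], [0.975, -0.221, 0.004], [0.002, -0.008, -1.0]]
contact_force: [0.0, 0.1, -7.7]
finger_gap: 0.0279
grip_force: 61.6
```

>>> {"method": "jog_arm", "body": {
  "deltas": [
    [0,0,0,0,0,2,1],
    [0,0,0,0,0,0,1],
    [0,0,0,0,0,0,1]
  ]
}}

```text
time: 27.6
eef_pos: [0.4135, -0.2087, 0.1781]
tcp_rot: [[0.22, 0.975, -0.001], [0.975, -0.22, 0.001], [0.0, -0.001, -1.0]]
contact_force: [0.1, -0.0, -7.4]
finger_gap: 0.0273
grip_force: 61.7
```

```bash
python3 -c "
from h import *
forces(2);rel((.4123,-.2084),.1486);p=grab_frame('scene');save(p,'s6.png')
"
```

```text
meanF [ 0.88 -0.68 -7.94] sd [0.23 0.26 0.21]
shift cm [ 0.02 -0.21  3.04] turn deg [ 0.07  0.02 -0.01] t 27.7 F [ 1.11 -0.43 -7.73] gap 0.027294018666552983
```

View pics/s6.png

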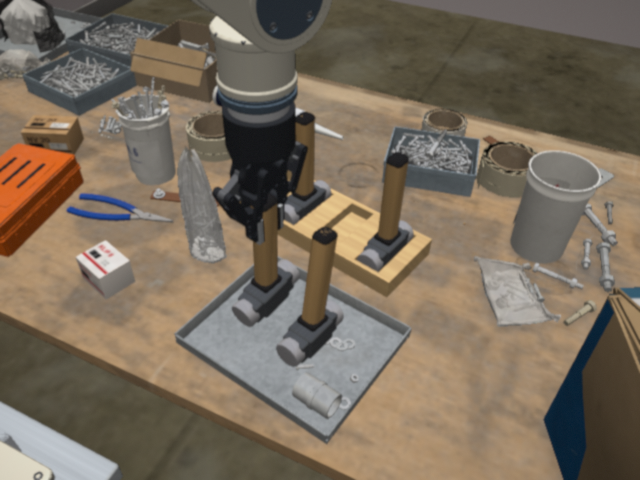

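The first hammer stands flat in the tray with its handle leaning, top at (325,235). The second hangs above a clear spot at (262,285), away from the bag. Lowering it.

>>> {"method": "jog_arm", "body": {
  "deltas": [
    [0,0,0,0,0,1.2,1],
    [0,0,0,0,0,1,1],
    [0,0,0,0,0,0.6,1],
    [0,0,0,0,0,0.1,1],
    [0,0,0,0,0,0,1],
    [0,0,0,0,0,0,1]
  ]
}}

```text
time: 28.5
eef_pos: [0.4139, -0.2088, 0.1496]
tcp_rot: [[0.22, 0.975, 0.0], [0.975, -0.22, 0.0], [0.0, 0.0, -1.0]]
contact_force: [-2.1, 2.5, 3.0]
finger_gap: 0.0276
grip_force: 62.9
```

>>> {"method": "jog_arm", "body": {
  "deltas": [
    [0,0,0,0,0,0.15,1],
    [0,0,0,0,0,0,1],
    [0,0,0,0,0,0,1]
  ]
}}

```text
time: 28.88
eef_pos: [0.4141, -0.2089, 0.1494]
tcp_rot: [[0.22, 0.975, 0.001], [0.975, -0.22, -0.0], [0.0, 0.001, -1.0]]
contact_force: [-4.7, 4.0, 22.9]
finger_gap: 0.0272
grip_force: 65.5
```

>>> {"method": "jog_arm", "body": {
  "deltas": [
    [0,0,0,0,0,-0.1,0.4],
    [0,0,0,0,0,0,0.4],
    [0,0,0,0,0,0,0.4],
    [0,0,0,0,0.6,0,0.4],
    [0,0,0,0,0.5,0,0.4],
    [0,0,0,0,0.5,0,0.4],
    [0,0,0,0,0.5,0,0.4],
    [0,0,0,0,0.3,0,0.4],
    [0,0,0,0,0,0,0.4],
    [0,0,0,0,0,0,0.4]
  ]
}}

```text
time: 30.12
eef_pos: [0.4371, -0.2141, 0.1488]
tcp_rot: [[0.22, 0.975, -0.0], [0.975, -0.22, 0.0], [0.0, -0.0, -1.0]]
contact_force: [0.1, -0.2, 0.1]
finger_gap: 0.0512
grip_force: 0.0
```

>>> {"method": "jog_arm", "body": {
  "deltas": [
    [0,0,0,0,0.2,0,0.4],
    [0,0,0,0,0.1,0,0.4],
    [0,0,0,0,0,0,0.4],
    [0,0,0,0,0,0,0.4]
  ]
}}

```text
time: 30.62
eef_pos: [0.4397, -0.2147, 0.1487]
tcp_rot: [[0.22, 0.975, -0.001], [0.975, -0.22, 0.0], [0.0, -0.001, -1.0]]
contact_force: [-2.9, 0.6, 1.8]
finger_gap: 0.0516
grip_force: 1.7
```

>>> {"method": "jog_arm", "body": {
  "deltas": [
    [0,0,0,0,0.2,0,0.4],
    [0,0,0,0,0.1,0,0.4],
    [0,0,0,0,0,0,0.4],
    [0,0,0,0,0,0,0.4]
  ]
}}

```text
time: 31.12
eef_pos: [0.443, -0.2154, 0.1489]
tcp_rot: [[0.22, 0.975, -0.0], [0.975, -0.22, 0.0], [0.0, -0.0, -1.0]]
contact_force: [-4.1, 1.2, 5.9]
finger_gap: 0.0511
grip_force: 2.7
```

```bash
python3 -c "
from h import *
forces(4);rel((.4141,-.2089),.1494)"
```

```text
meanF [-4.28  1.    5.23] sd [0.21 0.62 0.16]
shift cm [ 0.   -2.96 -0.05] turn deg [-0.02 -0.   -0.01] t 31.325 F [-4.52  0.07  4.99] gap 0.05123161450775481
```

The stop was felt at 4.3 N. I'll back off, rise and clear out.

>>> {"method": "jog_arm", "body": {
  "deltas": [
    [0,0,0,0,-0.2,0,0.4],
    [0,0,0,0,-0.2,0,0.4],
    [0,0,0,0,-0.2,0,0.4],
    [0,0,0,0,-0.3,0,0.4],
    [0,0,0,0,0,0,0.4],
    [0,0,0,0,0,-3,0.4],
    [0,0,0,0,0,-4,0.4],
    [0,0,0,0,0,-5,0.4],
    [0,0,0,0,0,-5,0.4],
    [0,0,0,0,0,-3,0.4]
  ]
}}

```text
time: 32.58
eef_pos: [0.435, -0.2138, 0.3518]
tcp_rot: [[0.22, 0.975, 0.004], [0.975, -0.22, -0.002], [-0.001, 0.004, -1.0]]
contact_force: [0.5, -0.8, -0.2]
finger_gap: 0.051
grip_force: 0.0
```

>>> {"method": "jog_arm", "body": {
  "deltas": [
    [0,0,0,5,0,0,0.4],
    [0,0,0,6,0,0,0.4],
    [0,0,0,6,0,0,0.4],
    [0,0,0,6,0,0,0.4],
    [0,0,0,6,0,0,0.4],
    [0,0,0,5,0,0,0.4],
    [0,0,0,0,0,0,0.4],
    [0,0,0,0,0,0,0.4]
  ]
}}

```text
time: 33.58
eef_pos: [0.509, 0.118, 0.3486]
tcp_rot: [[0.22, 0.976, -0.0], [0.976, -0.22, -0.0], [-0.001, -0.0, -1.0]]
contact_force: [-0.3, 0.4, 0.3]
finger_gap: 0.0513
grip_force: 0.0
```

```bash
python3 -c "
from h import *
p=grab_frame('scene');q=grab_frame('top')
a=p['pixels'][70:400,150:470];b=q['pixels'][70:400,170:470]
i=np.hstack([a,b]);cv2.imwrite('pics/fin.png',np.ascontiguousarray(i[:,:,::-1]));print(state()['contact_force'])"
```

```text
[-1.23093722  0.09228042  0.03075627]
```

View pics/fin.png

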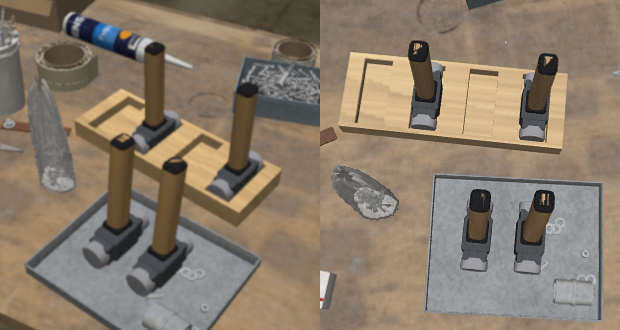

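Both tray hammers stand flat in the tray, and the two tight ones are in the rack. A quick numeric check of the lean follows before handing in.

```bash
python3 -c "
from h import *
p=grab_frame('top')
X=np.array([np.cos(YAW),np.sin(YAW),0])
for c in((.4013,-.283),(.4141,-.2089)):
  for a in(-.13,0,.13,.16): print(a,proj(p,np.array([*c,.02])+X*np.sin(a)*.165+[0,0,np.cos(a)*.165]).round())
  print('head ends',[proj(p,np.array([*c,.035])+X*s).round() for s in(-.05,.05)])
for n in('hammer_a','hammer_a_handle'):
  for d in cut_out(p,n):
    v,u=np.nonzero(d['region']);print(n,round(d['conf'],2),u.min(),u.max(),v.min(),v.max(),'top',u[v<v.min()+8].mean())
"
```

```text
-0.13 [396. 307.]
0 [398. 289.]
0.13 [399. 271.]
0.16 [399. 267.]
head ends [array([381., 341.]), array([387., 270.])]
-0.13 [331. 304.]
0 [333. 285.]
0.13 [334. 267.]
0.16 [335. 264.]
head ends [array([327., 338.]), array([334., 267.])]
hammer_a 0.91 258 292 110 199 top 268.05263157894734
hammer_a 0.76 368 407 123 212 top 397.57246376811594
hammer_a 0.73 310 342 258 342 top 329.75757575757575
hammer_a 0.69 363 405 260 345 top 393.9342105263158
hammer_a_handle 0.81 258 286 110 173 top 268.64233576642334
```

```bash
python3 -c "
from plant import *
print(hand_in())"
```

```text
the job is handed in; nothing more can be done
None
```

I handed the job in at about 34 s. The two loose hammers are standing in the tray with their handles leaning to the end of their play, and the two tight ones are still in the rack. The judge gave no verdict.

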